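# Square a divider line off the pantry shelf edge

## Task

I am about to pencil the line for a divider on the wood-grain shelf, just beside the wooden tilt-out bin. The upturned funnel is in the way: lift it off and stand it, still mouth down, in a free place on the shelf or the deck, clear of the line. Then, without turning the try square over, lay it so that the stock sits flush along the shelf's front edge and the steel blade lies flat on the shelf running back along the bin's side, no more than 20 mm from it; let go of it, and leave the other things where they are.

Things in the scene. Friction and masses are not known exactly. Their poses are not given: they have to be found in the camera images.
- shelf: Fixed wood-grain shelf, 840 mm wide (y), 300 deep (x), board 22 thick, top 70 mm above the white deck (deck = work surface, z = 0); a toe-kick under it stands 46 mm back from the front edge. Origin: on the deck, straight below the middle of the front edge. x points back over the shelf, square to the front edge; y left along it; z up. Front edge: the line x = 0, z = 70 mm.
- bin: Fixed wooden tilt-out bin on the shelf, always square to the shelf's front edge: 260 mm wide (y), 200 deep (x), 165 high. Origin: centre of its underside, on the shelf's top; axes as the shelf's. Its front is 45 to 65 mm behind the shelf's front edge; a brass knob near its top stands out 25 mm.
- bin_side (a point): Foot of the front left upright corner of the bin, on the shelf's top: the bin's left side face runs from here 200 mm straight back (+x). Axes as the bin.
- bin_front (a joint): Tilt-out front of the bin, hinged along its foot: 0 shut, grows to 0.5 rad as its top tilts towards the robot. It stays where it is (stiff hinge); it starts 0 to 0.06 rad open. Not part of the job.
- funnel: Loose white funnel, about 70 g, standing on its mouth on the shelf, spout up, where the blade must lie: centre 60 to 70 mm from the bin's left side, 70 to 110 mm behind the shelf's front edge. Mouth 110 mm across, height 140; cone narrows to 26 mm diameter at 75 mm up, the spout on to 18 mm at the top. Origin: centre of the mouth (underside), z up the spout.
- square: Loose try square, about 175 g, on the deck before the shelf, its blade tip drooped onto the deck (tilt 0.07 rad). Dark wood stock 100 mm long (y), 30 wide (x), 24 thick (z); steel blade 36 wide, 3 thick, leaves the stock's inner face (x = 15 mm) at its -y end, runs 150 mm along +x. Origin: centre of the stock's underside. Centre of mass (63, -23) mm. Laid as asked, axes parallel to the shelf's.
- square_heel (a point): On the stock's inner face at its blade end, on the blade's outer edge (level with the stock's end) and underside: (15, -50, 10.5) mm in the square's frame, same axes. The blade is at half the stock's thickness: with the blade flat on a board the stock hangs 10.5 mm below the board's top and stands 13.5 mm above it.
- square_toe (a point): On the stock's inner face at its other end, at the height of the blade's underside. In the square's frame (15, 50, 10.5) mm. Axes as the square.
- blade_tip (a point): Far end of the blade, on its outer edge and underside. In the square's frame (165, -50, 10.5) mm. Axes as the square.
- can: Bystander: closed can of corn with a paper label, 75 mm diameter, 112 mm high, standing at the back of the left half of the shelf. Origin: centre of its underside.
- jar: Bystander: short glass canning jar with a wire-bail snap lid, 84 mm diameter, 94 mm high, standing at the back of the left half of the shelf. Origin: centre of its underside. Jar and can stand 185 to 205 mm behind the front edge, 120 to 270 mm left of the shelf's middle, either one first.
- squeezer: Bystander: stainless lemon squeezer, 205 mm long, 75 wide, 51 high, lying at the left end of the shelf (345 to 365 mm left of its middle), bowl to the front, handles to the back. Origin: on the shelf under its bowl's centre; handles along its -x. The shelf from 130 to 290 mm left of its middle is free for 130 mm behind the front edge.
- divider: Bystander: the divider, a flat wood-grain board 160 x 260 mm, 18 mm thick, lying on the deck at the right, in front of the shelf. Origin: centre of its underside.
- pencil: Bystander: flat carpenter's pencil, 180 mm long, lying on the divider board. Origin: centre of its underside.
Things that resemble listed ones, but are neither listed nor needed, are in the scene too. Of the things like the square, leave any that is pink; of the rest the smaller one is meant.

How it is judged:
By the outcome, as a careful person would: the job done as asked, in the order asked, and still so for the second after the job is handed in, with the robot touching nothing.
It also fails if it takes over 61 s, if anything falls off the work surface, if the arm or the gripper's body presses on something with over 40 N, if the wrist force passes 120 N, or if a joint passes its speed limit or range.

## Robot

A 7-joint arm with a two-finger parallel gripper is mounted at the origin on the work surface. World frame = base frame: x ahead of the robot, y to its left, z up, the work surface at z = 0. Lengths are in m, angles in rad, forces in N, time in s.
With the tool pointing down it reaches from about 0.425 to 1.025 m from the base axis. Payload 9.4 kg.
Tool frame: the origin (TCP) lies at the very end of the fingers, on their centre line; the grasp point (between the pads) lies 19 mm behind it (env.grasp_offset is the distance from the TCP to the grasp point, in m); z points along the fingers, y is the line along which they close (so a half turn about z gives the same grasp; the last joint's range is limited). The gripper opens to 85 mm and grips with 20 to 120 N. Pads are 22 mm wide; open, the fingers measure 114 mm over their backs; the gripper's body (76 mm by 85 mm) begins 54 mm behind the grasp point. The pads swing forward as they close: fully open they stand 13 mm farther back than shut.
Start: joints at [-1.247, 0.599, -0.003, 1.599, 0.002, 0.943, -0.08], TCP at [0.283, 0.668, 0.231] pointing down, gripper open.
Joint ranges: [-2.57, 2.57], [-0.35, 1.97], [-1.29, 1.29], [0.11, 2.56], [-1.05, 4.19], [0.11, 1.86], [-2.63, 2.63]. Speed limits (rad/s): [2.22, 2.22, 3.01, 3.01, 3.14, 3.14, 3.14].

## Interface

Orientations are given as a unit quaternion [x, y, z, w].
In Python, from rig import sensors, optics, job, cut_out, place_of, env gives the robot as it stands. The module is installed in compiled form; this text tells all that it offers.
- The arm moves only by the tool play_rows, never from a script. Its argument "series" is a list of rows, each an object of numbers: "tx", "ty", "tz": the shift along the tool's x, y, z in cm; "yaw": the turn about the tool's z in units of 5 degrees (1.0 is 5 degrees). In form: [{"tx": .., "ty": .., "tz": .., "yaw": ..}, ...]. A call has 1 to 12 rows; each row shifts and turns the commanded pose from where the row before left it, along the tool's axes as they then stand; what a row does not reach is not made up. A row lasts 1/10 s, in which the tool goes at most 50 mm and 8.59 degrees, less where a joint would pass 70% of its speed; a pose out of reach is approached as far as the arm can. A call is refused whole if a number of a shift passes 5 or a number of a turn 1, either way. A call with a gripper value outside its range is refused whole. "jaw" is the finger opening in cm, from 0 to 8.54, set as the call begins (left out, the last holds). The fingers move at their own pace and stop on an object; "force" is the grip in N (left out, the last holds). Time passes only in rows, so rows that do not move let the fingers close. It gives the time, the measured TCP pose, the force, the opening and the grip force at its end, in the units of the state.
- sensors.read_state(): the state, without advancing time (a new reading comes with each control period).
- optics.get_image(name): name is "scene" or "top"; returns a dict with "color" (384x512x3 uint8, red, green, blue), "fov_y" (degrees; the focal length in pixels is half the picture's height over the tangent of half this angle, whatever the lens; pixels are square), "cx", "cy" (the principal point, pixels), "view" (4x4, takes a point from world to camera coordinates). Camera axes: x right, y up, looking along -z (the intrinsics and any distortion apply to the point x, -y, -z); pixel columns grow to the right and rows downward; lengths in m; the calibration is good to about 2 mm. A picture is of the moment at which its call begins. There is no depth.
- job.job_done(): hands the job in; it is judged then, once.
Trained networks look in the newest picture that a camera, given by its name, has taken for a name from the list of things; names that differ only in an ending like _2 or _b are one class to them, and where a whole thing is asked for, a point or a joint stands for the part that bears it (a point fixed in the world has none). Each returns a list of dicts, best first, with "score" (0 to 1); they miss things now and then, are a little off and sometimes report something else, mostly with a low value. They report only what shows in the picture. A call takes as long as a camera call. They do not tell look-alikes from the thing itself.
- cut_out(label, camera): "mask" (384x512 bool, what is visible of it) and "uv" ([column, row] in pixels, amid what is visible of it).
- place_of(label, camera): "uv" ([column, row] in pixels: a listed point, or the origin of a listed thing).
The state is a dict: "time_s": time; "qpos": joint angles; "joint_velocities": joint speeds; "joint_torque": joint torques, N m; "tool_pos": TCP position; "eef_rot": TCP orientation; "contact_force": force on the tool from outside, world axes, zero at the start; "wrist_torque": the same for the moment, N m; "gripper_width": opening from 0.0 (shut) to 1.0 (fully open); "gripper_force": force on a finger pad.
Only numpy, scipy, OpenCV 4.12 (cv2) and the standard library are available. Lean on these libraries where they do the work, as an engineer would, in place of code of your own. Each camera call takes 0.05 s, during which the arm holds its last target. There are 200 camera calls.

## Working session

There is one attempt and no reset: what is moved stays moved. The work goes in short steps, Python scripts to look and compute and a tool call to move; the robot and the scene stay as the last step left them, time stands still between calls to the robot, and variables do not carry over. Pictures are saved under pics/ and viewed, at most 10 in all, crops included, and the job is handed in when it is done.

Besides the shell and the picture viewer there is one more tool, called after "Call:" in YAML: its name, and indented under it one key for each argument. play_rows: Moves the arm, as the interface text tells. Its arguments: {"type":"object","properties":{"series":{"type":"array","items":{"type":"object","properties":{"tx":{"type":"number"},"ty":{"type":"number"},"tz":{"type":"number"},"yaw":{"type":"number"}}}},"jaw":{"type":"number"},"force":{"type":"number"}},"required":["series"]}

```bash
mkdir -p pics; python3 - <<'E'
from rig import sensors, optics, env
import cv2, numpy as np
s=sensors.read_state(); print({k:np.round(v,3).tolist() for k,v in s.items()})
for n in("scene","top"):
    d=optics.get_image(n); cv2.imwrite(f"pics/{n}0.png",cv2.resize(d["color"][:,:,::-1],(800,600),interpolation=cv2.INTER_CUBIC))
    print(n,d["fov_y"],d["cx"],d["cy"],np.round(d["view"],4).tolist(),[k for k in d])
print(env.grasp_offset,[a for a in dir(env) if a[0]!='_'])
E
```

```text
{'time_s': 0.0, 'qpos': [-1.247, 0.6, -0.003, 1.6, 0.002, 0.943, -0.08], 'joint_velocities': [-0.001, -0.002, 0.001, 0.0, -0.0, 0.001, -0.0], 'joint_torque': [0.0, -77.645, 1.565, -25.799, 0.012, 0.009, -0.0], 'tool_pos': [0.283, 0.667, 0.23], 'eef_rot': [0.199, 0.98, -0.001, -0.0], 'contact_force': [-0.374, 0.239, -0.111], 'wrist_torque': [0.031, -0.02, -0.002], 'gripper_force': 0.0, 'gripper_width': 1.006}
scene 53.081853271969415 253.08350611523414 191.78039230147667 [[-0.7129, 0.7011, 0.0166, 0.372], [-0.4681, -0.4932, 0.7332, 0.1957], [0.5222, 0.5149, 0.6798, -1.5254], [0.0, 0.0, 0.0, 1.0]] ['color', 'fov_y', 'cx', 'cy', 'view']
top 43.52028716341779 247.13588976334893 185.9148084290396 [[0.0221, -0.9996, 0.0173, 0.0102], [0.9971, 0.0233, 0.072, -0.5485], [-0.0724, 0.0157, 0.9973, -1.3253], [0.0, 0.0, 0.0, 1.0]] ['color', 'fov_y', 'cx', 'cy', 'view']
0.0187 ['IKError', 'grasp_offset']
```

View pics/scene0.png

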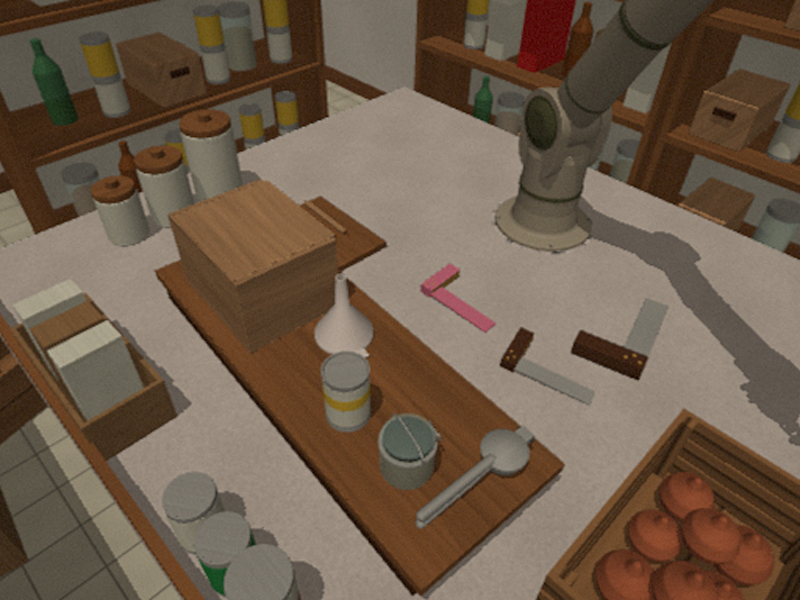

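View pics/top0.png

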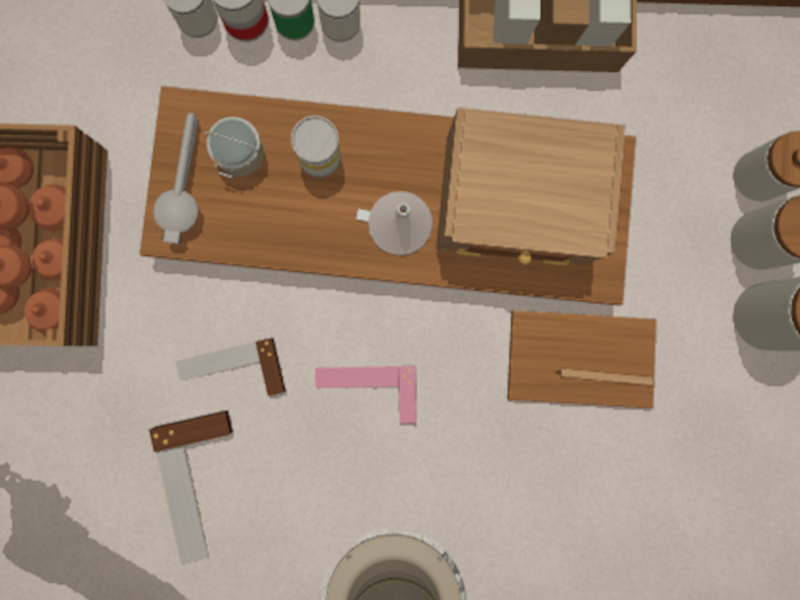

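```bash
cat > h.py <<'E'
from rig import sensors, optics, job, cut_out, place_of, env
import numpy as np, cv2
from scipy.spatial.transform import Rotation as R
def cam(n):
    d=optics.get_image(n); d["f"]=192/np.tan(np.radians(d["fov_y"]/2)); return d
def ray(d,uv):
    V=np.array(d["view"]); r=np.array([(uv[0]-d["cx"])/d["f"],-(uv[1]-d["cy"])/d["f"],-1.])
    return -V[:3,:3].T@V[:3,3], V[:3,:3].T@r
def at_z(d,uv,z):
    o,r=ray(d,uv); return o+r*(z-o[2])/r[2]
def proj(d,p):
    V=np.array(d["view"]); c=V[:3,:3]@np.array(p)+V[:3,3]
    return np.array([d["cx"]-d["f"]*c[0]/c[2], d["cy"]+d["f"]*c[1]/c[2]])
def tri(d1,u1,d2,u2):
    o1,r1=ray(d1,u1);o2,r2=ray(d2,u2); A=np.stack([r1,-r2],1)
    t=np.linalg.lstsq(A,o2-o1,rcond=None)[0]; a=o1+t[0]*r1;b=o2+t[1]*r2
    return (a+b)/2, np.linalg.norm(a-b)
E
python3 - <<'E'
from h import *
D={n:cam(n) for n in("scene","top")}
for l in "shelf bin bin_side funnel square square_heel square_toe blade_tip can jar squeezer divider".split():
    for n in D:
        print(l,n,[(np.round(q["uv"],1).tolist(),round(q["score"],2)) for q in place_of(l,n)[:4]])
E
```

```text
shelf scene [([249.2, 216.6], 0.85)]
shelf top [([245.8, 181.2], 0.88), ([277.6, 160.5], 0.29)]
bin scene []
bin top []
bin_side scene [([216.9, 198.7], 0.58)]
bin_side top [([277.2, 160.1], 0.75), ([172.4, 251.3], 0.46)]
funnel scene []
funnel top [([255.9, 143.3], 0.76)]
square scene [([279.4, 179.5], 0.92), ([329.4, 225.7], 0.74)]
square top [([124.1, 273.7], 0.94), ([258.3, 253.1], 0.8), ([243.3, 181.5], 0.45)]
square_heel scene [([329.1, 236.3], 0.86), ([413.4, 233.5], 0.8), ([275.3, 186.8], 0.73), ([326.7, 227.3], 0.16)]
square_heel top [([255.5, 234.9], 0.83), ([99.6, 289.4], 0.74), ([163.9, 216.0], 0.55)]
square_toe scene [([341.1, 216.4], 0.89), ([370.7, 214.5], 0.67), ([292.7, 173.7], 0.66)]
square_toe top [([148.7, 275.4], 0.84)]
blade_tip scene [([428.0, 197.0], 0.94), ([308.0, 214.3], 0.94), ([379.2, 262.0], 0.9)]
blade_tip top [([201.2, 233.6], 0.92), ([115.8, 357.3], 0.91), ([113.5, 229.1], 0.79)]
can scene [([220.0, 266.0], 0.89)]
can top [([204.6, 101.6], 0.55)]
jar scene [([261.3, 298.8], 0.71)]
jar top [([155.0, 96.4], 0.77)]
squeezer scene [([321.9, 297.3], 0.75)]
squeezer top [([374.6, 231.6], 0.75), ([115.1, 136.4], 0.58)]
divider scene [([204.2, 153.1], 0.67)]
divider top [([375.0, 231.4], 0.84)]
```

The small dark-wood square, with its stock at about (270,366) in the 800 px top view, is the smaller of the non-pink ones. The larger has its stock at (190,430), and the pink one is at (365,385). The funnel is at (402,222) and the bin's left front foot at about (443,250). I'll confirm in an enlarged crop and measure the shelf.

```bash
python3 - <<'E'
from h import *
d=cam("top"); s=cam("scene")
for c in [(162,87),(142,255),(620,303),(635,137)]:
    print("shelf corner",np.round(at_z(d,np.array(c)*.64,.07),4))
P=[at_z(d,np.array(c)*.64,.07) for c in [(162,87),(142,255),(620,303),(635,137)]]
print([round(np.linalg.norm(P[i]-P[i-3]),4) for i in range(4)])
im=np.ascontiguousarray(d["color"][:,:,::-1])
a=cv2.resize(im[205:275,100:200],(800,560),interpolation=cv2.INTER_CUBIC)
cv2.imwrite("pics/sq.png",a)
b=s["color"][:,:,::-1][160:290,190:390]
b2=cv2.resize(im[110:200,210:320],(400,327),interpolation=cv2.INTER_CUBIC)
a2=cv2.resize(s["color"][:,:,::-1][200:270,300:400],(400,280),interpolation=cv2.INTER_CUBIC)
b3=cv2.resize(s["color"][:,:,::-1][160:240,190:290],(400,320),interpolation=cv2.INTER_CUBIC)
o=np.zeros((600,800,3),np.uint8);o[:280,:400]=a2;o[:320,400:]=b3;o[320:,:400]=cv2.resize(im[205:275,100:200],(400,280));o[320:600,400:]=b2[:280]
cv2.imwrite("pics/crop1.png",o)
for n,D in(("top",d),("scene",s)):
    for l in("funnel","square","bin","shelf"):
        for q in cut_out(l,n)[:4]:
            m=q["mask"].astype(np.uint8); r=cv2.minAreaRect(cv2.findNonZero(m)); print(n,l,round(q["score"],2),np.round(q["uv"],1),m.sum(),np.round(cv2.boxPoints(r),1).tolist())
for l in("square_heel","square_toe","blade_tip"):
    print(l,[(np.round(at_z(d,q["uv"],.01),3),round(q["score"],2)) for q in place_of(l,"top")],[(np.round(at_z(s,q["uv"],.01),3),round(q["score"],2)) for q in place_of(l,"scene")])
E
```

```text
shelf corner [0.8918 0.4231 0.07  ]
shelf corner [0.5958 0.4444 0.07  ]
shelf corner [ 0.5323 -0.3815  0.07  ]
shelf corner [ 0.8253 -0.4081  0.07  ]
[np.float64(0.2967), np.float64(0.8283), np.float64(0.2942), np.float64(0.8338)]
top square 0.91 [241.1 241.9] 1071 [[202.0, 234.0], [267.0, 234.0], [267.0, 269.0], [202.0, 269.0]]
top square 0.76 [153.4 228.7] 1099 [[112.30000305175781, 227.5], [175.60000610351562, 214.89999389648438], [182.6999969482422, 250.3000030517578], [119.4000015258789, 262.8999938964844]]
top square 0.64 [115.7 301.4] 2093 [[94.69999694824219, 271.70001220703125], [145.5, 261.5], [163.10000610351562, 349.3999938964844], [112.30000305175781, 359.5]]
top square 0.45 [386.2 242. ] 337 [[354.70001220703125, 239.60000610351562], [355.3999938964844, 233.39999389648438], [418.3999938964844, 240.39999389648438], [417.70001220703125, 246.60000610351562]]
top bin 0.67 [155.3 230.8] 1105 [[111.80000305175781, 227.8000030517578], [175.8000030517578, 215.0], [182.89999389648438, 250.39999389648438], [118.80000305175781, 263.20001220703125]]
top bin 0.64 [338.3 118.7] 10346
[... 1611 characters left out ...]
54, 0.01 ]), 0.73)] [(array([ 0.411, -0.01 ,  0.01 ]), 0.97), (array([0.243, 0.418, 0.01 ]), 0.91), (array([0.454, 0.26 , 0.01 ]), 0.61), (array([0.417, 0.242, 0.01 ]), 0.58), (array([0.629, 0.37 , 0.01 ]), 0.34)]
square_toe [(array([0.299, 0.288, 0.01 ]), 0.87), (array([ 0.313, -0.006,  0.01 ]), 0.85), (array([0.358, 0.223, 0.01 ]), 0.57), (array([0.565, 0.036, 0.01 ]), 0.55)] [(array([0.353, 0.232, 0.01 ]), 0.95), (array([0.283, 0.278, 0.01 ]), 0.94), (array([ 0.308, -0.023,  0.01 ]), 0.91)]
blade_tip [(array([0.407, 0.145, 0.01 ]), 0.94), (array([0.417, 0.398, 0.01 ]), 0.63)] [(array([0.423, 0.405, 0.01 ]), 0.93), (array([0.411, 0.147, 0.01 ]), 0.93), (array([0.082, 0.374, 0.01 ]), 0.91)]
```

View pics/crop1.png

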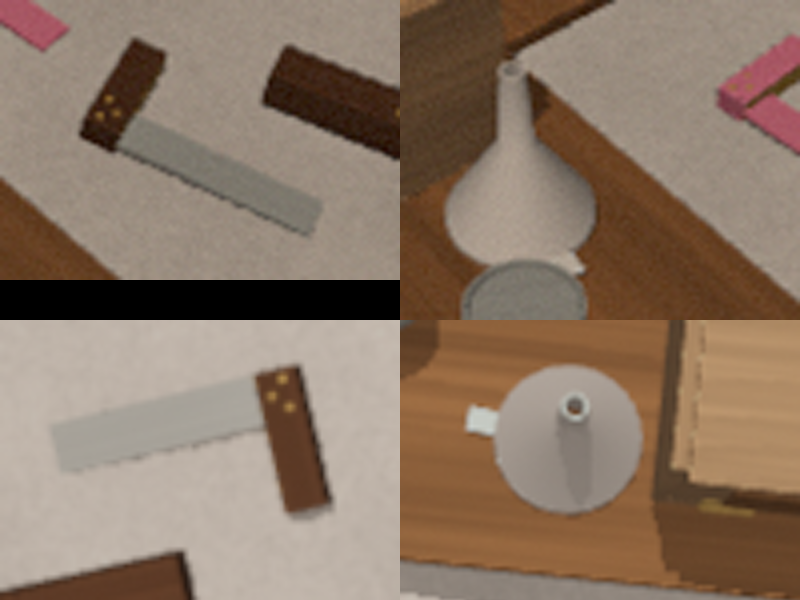

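The crop confirms it: the small dark square has its blade along +y and its stock towards the robot. The funnel has a small tab on its left rim. Next I'll fit the shelf, bin, funnel and square accurately.

```bash
cat > fit.py <<'E'
from h import *
from scipy.optimize import least_squares
def edge(img,p,q,n=40,w=5,skip=0.04):
    """max-gradient points near segment p-q (pixels), searched along its normal"""
    p,q=np.array(p),np.array(q); t=np.linspace(skip,1-skip,n)[:,None]; base=p+(q-p)*t
    nn=np.array([-(q-p)[1],(q-p)[0]])/np.linalg.norm(q-p); o=np.arange(-w,w+.01,.25)
    g=base[:,None]+o[None,:,None]*nn
    v=cv2.remap(cv2.GaussianBlur(img,(0,0),.8),g[...,0].astype(np.float32),g[...,1].astype(np.float32),cv2.INTER_LINEAR)
    gr=np.abs(np.gradient(v,axis=1)); k=gr.argmax(1)
    off=np.array([np.average(o[max(0,i-4):i+5],weights=r[max(0,i-4):i+5]) for i,r in zip(k,gr)])
    return base+off[:,None]*nn, gr.max(1)
def shelf2w(P,s):
    c,sn=np.cos(s[2]),np.sin(s[2]); P=np.atleast_2d(P)
    return np.c_[s[0]+c*P[:,0]-sn*P[:,1],s[1]+sn*P[:,0]+c*P[:,1],P[:,2]]
def dist(d,uv,k):
    c=np.array([d["cx"],d["cy"]]); x=(np.asarray(uv)-c)/d["f"]; r2=(x**2).sum(-1,keepdims=True); return c+d["f"]*x*(1+k*r2)
E
python3 - <<'E'
from fit import *
d=cam("top"); s=cam("scene")
for D in(d,s): V=D["view"]; print("cam",np.round(-V[:3,:3].T@V[:3,3],3))
S0=np.array([.564,.031,.0745])
segs={"top":[((0,-.41),(0,.41)),((0,.42),(.3,.42)),((.3,.0),(.3,.42)),((0,-.42),(.3,-.42))],
 "scene":[((0,.42),(.3,.42)),((0,-.02),(0,.3))]}
def run(D,name,s0,k0=0,w=6):
    img=cv2.cvtColor(D["color"],cv2.COLOR_RGB2HSV)[...,1].astype(np.float32); out=[]
    for a,b in segs[name]:
        pa,pb=[dist(D,proj(D,shelf2w([*x,.07],s0)[0]),k0) for x in(a,b)]
        e,g=edge(img,pa,pb,w=w); out.append((a,b,e[g>np.median(g)*.5]))
    return out
def res(p,obs):
    r=[]
    for (name,D),k in zip((("top",d),("scene",s)),p[3:]):
        for a,b,e in obs[name]:
            pa,pb=[dist(D,proj(D,shelf2w([*x,.07],p)[0]),0) for x in(a,b)]
            # undistort obs approx
            eu=dist(D,e,-k); n=np.array([-(pb-pa)[1],(pb-pa)[0]])/np.linalg.norm(pb-pa); r.append((eu-pa)@n)
    return r
p=np.r_[S0,0,0]
for w in(7,4,3):
    obs={"top":run(d,"top",p[:3],p[3],w),"scene":run(s,"scene",p[:3],p[4],w)}
    f=least_squares(lambda q:np.concatenate(res(q,obs)),p,loss="soft_l1",f_scale=.5,x_scale=[.01,.01,.01,.1,.1]); p=f.x
    print(np.round(p,4),[(round(np.median(r),2),round(np.std(r),2)) for r in res(p,obs)])
f0=least_squares(lambda q:np.concatenate(res(np.r_[q,0,0],{"top":obs["top"],"scene":[]})),p[:3],loss="soft_l1",f_scale=.5)
print("top only no dist",np.round(f0.x,4),[(round(np.median(r),2),round(np.std(r),2)) for r in res(np.r_[f0.x,0,0],{"top":obs["top"],"scene":[]})])
np.save("shelf.npy",p)
E
```

```text
cam [0.451 0.044 1.361]
cam [1.153 0.621 0.887]
[ 0.5713  0.0192  0.0611 -0.0279  0.1098] [(np.float64(0.32), np.float64(4.42)), (np.float64(-0.4), np.float64(3.0)), (np.float64(-3.67), np.float64(3.93)), (np.float64(-0.06), np.float64(1.61)), (np.float64(0.24), np.float64(2.86)), (np.float64(1.72), np.float64(2.02))]
[ 0.5739  0.0171  0.0521 -0.0234  0.1375] [(np.float64(0.6), np.float64(2.69)), (np.float64(-0.33), np.float64(2.2)), (np.float64(-1.28), np.float64(2.8)), (np.float64(0.19), np.float64(1.87)), (np.float64(0.02), np.float64(2.09)), (np.float64(0.37), np.float64(1.84))]
[ 0.5724  0.0203  0.03   -0.0288  0.1339] [(np.float64(0.0), np.float64(2.9)), (np.float64(-0.28), np.float64(1.59)), (np.float64(0.05), np.float64(2.27)), (np.float64(-0.34), np.float64(1.56)), (np.float64(0.1), np.float64(1.68)), (np.float64(0.17), np.float64(1.52))]
top only no dist [0.5723 0.0201 0.0343] [(np.float64(0.09), np.float64(2.68)), (np.float64(0.36), np.float64(1.69)), (np.float64(0.19), np.float64(2.24)), (np.float64(-0.73), np.float64(1.57))]
```

```bash
cat > shelffit.py <<'E'
from fit import *
d=cam("top"); s=cam("scene")
S0=np.array([.564,.0315,-.0767])
segs={"top":[((0,-.41),(0,.41)),((0,.42),(.3,.42)),((.3,.02),(.3,.41)),((0,-.42),(.3,-.42))],
 "scene":[((0,.42),(.3,.42)),((0,0.),(0,.3)),((.3,-.02),(.3,.41))]}
H={"top":d,"scene":s}
def chan(D):
    L=D["color"].astype(np.float32); return (L[...,0]-L[...,2])/(L.sum(2)+30)*255   # redness, shadow-proof
def run(name,p,k,w):
    D=H[name]; out=[]
    for a,b in segs[name]:
        pa,pb=[dist(D,proj(D,shelf2w([*x,.07],p)[0]),k) for x in(a,b)]
        e,g=edge(chan(D),pa,pb,w=w); out.append((a,b,e[g>np.median(g)*.5]))
    return out
def res(p,obs):
    r=[]
    for name,k in zip(("top","scene"),p[3:]):
        D=H[name]
        for a,b,e in obs[name]:
            pa,pb=[proj(D,shelf2w([*x,.07],p)[0]) for x in(a,b)]
            n=np.array([-(pb-pa)[1],(pb-pa)[0]])/np.linalg.norm(pb-pa); r.append((dist(D,e,-k)-pa)@n)
    return r
if __name__=="__main__":
    p=np.r_[S0,0,0]
    for w in(6,4,3):
        obs={n:run(n,p,k,w) for n,k in zip(H,p[3:])}
        p=least_squares(lambda q:np.concatenate(res(q,obs)),p,loss="soft_l1",f_scale=.3,x_scale=[.01,.01,.01,.1,.1]).x
        print(np.round(p,4),[(round(float(np.median(r)),2),round(float(np.std(r)),2)) for r in res(p,obs)])
    for n in H:
        o={"top":[],"scene":[]}; o[n]=obs[n]
        f=least_squares(lambda q:np.concatenate(res(np.r_[q,0,0],o)),p[:3],loss="soft_l1",f_scale=.3)
        print(n,"only, no dist",np.round(f.x,4),[(round(float(np.median(r)),2),round(float(np.std(r)),2)) for r in res(np.r_[f.x,0,0],o)])
    np.save("shelf.npy",p)
    def sh(P):
        q=P[:2]-p[:2]; c,sn=np.cos(p[2]),np.sin(p[2]); return np.round([c*q[0]+sn*q[1],-sn*q[0]+c*q[1]],4)
    b=[place_of("bin_side",n) for n in H]
    for n,D,q in zip(H,H.values(),b):
        if q: print("bin_side",n,sh(at_z(D,q[0]["uv"],.07)),q[0]["score"])
    for n in H:
        for l in ("funnel","can","jar"):
            for q in place_of(l,n)[:2]: print(l,n,sh(at_z(H[n],q["uv"],.07)),np.round(at_z(H[n],q["uv"],.07),4),round(q["score"],2))
    # small-square points, grouped by nearness, heights: tilted stock
    for l,z,near in(("square_heel",.0105,(.463,.254)),("square_toe",.0105,(.358,.225)),("blade_tip",0,(.43,.402))):
        for n in H:
            for q in place_of(l,n):
                P=at_z(H[n],q["uv"],z)
                if np.linalg.norm(P[:2]-near)<.03: print(l,n,np.round(P,4),round(q["score"],2))
E
python3 shelffit.py
```

```text
[ 0.5636  0.0329 -0.0836 -0.0429  0.0604] [(-0.48, 0.34), (-0.27, 0.25), (-0.63, 0.17), (-0.08, 0.21), (0.21, 0.18), (0.15, 0.15), (3.78, 0.29)]
[ 0.5636  0.0329 -0.0839 -0.0433  0.0612] [(-0.43, 0.35), (-0.33, 0.25), (-0.62, 0.19), (-0.04, 0.18), (0.21, 0.16), (0.18, 0.15), (3.61, 0.15)]
[ 0.5636  0.0329 -0.0837 -0.0429  0.0598] [(-0.36, 0.34), (-0.3, 0.23), (-0.61, 0.2), (-0.05, 0.18), (0.19, 0.16), (0.16, 0.13), (2.82, 0.25)]
top only, no dist [ 0.5621  0.0324 -0.0786] [(0.18, 0.2), (0.67, 0.15), (-0.18, 0.2), (-0.73, 0.18)]
scene only, no dist [ 0.5712  0.0356 -0.0852] [(0.02, 0.29), (-2.11, 0.22), (0.36, 0.25)]
bin_side top [ 0.0629 -0.085 ] 0.59
bin_side scene [ 0.0626 -0.0861] 0.84
funnel top [ 0.1023 -0.0185] [0.664  0.0059 0.07  ] 0.64
funnel top [ 0.0651 -0.0927] [ 0.6207 -0.0649  0.07  ] 0.48
can top [0.1968 0.1313] [0.7706 0.1473 0.07  ] 0.59
jar top [0.2012 0.2649] [0.7862 0.28   0.07  ] 0.9
funnel scene [ 0.0968 -0.0214] [0.6582 0.0035 0.07  ] 0.9
can scene [0.1982 0.1348] [0.7724 0.1507 0.07  ] 0.86
can scene [0.1956 0.2715] [0.7812 0.2871 0.07  ] 0.34
jar scene [0.1913 0.2768] [0.7774 0.2927 0.07  ] 0.92
jar scene [-0.1655  0.2151] [0.4166 0.2611 0.07  ] 0.2
square_heel top [0.4663 0.2554 0.0105] 0.65
square_heel scene [0.4478 0.2518 0.0105] 0.66
square_toe top [0.3493 0.2253 0.0105] 0.71
square_toe scene [0.3657 0.2288 0.0105] 0.84
blade_tip top [0.4117 0.3898 0.    ] 0.87
blade_tip scene [0.4106 0.4035 0.    ] 0.85
```

```bash
sed -i 's/,((.3,-.02),(.3,.41))\]}/]}/' shelffit.py; python3 shelffit.py | sed -n '3,7p'
```

```text
[ 0.5628  0.0329 -0.0812 -0.0375  0.0474] [(-0.09, 0.16), (-0.02, 0.22), (-0.25, 0.24), (0.07, 0.22), (-0.03, 0.18), (0.48, 0.08)]
top only, no dist [ 0.562   0.0324 -0.0789] [(0.16, 0.19), (0.66, 0.18), (-0.22, 0.22), (-0.66, 0.21)]
scene only, no dist [ 0.5648  0.0354 -0.0803] [(-0.0, 0.16), (0.0, 0.08)]
bin_side top [ 0.0599 -0.0898] 0.98
bin_side scene [-0.0892 -0.365 ] 0.55
```

```bash
cat > to.py <<'E'
import sys
from h import *
# usage: to.py x y z [phi_deg of closing axis]: remaining shift (cm, tool axes now) and yaw units
s=sensors.read_state(); M=R.from_quat(s["eef_rot"]).as_matrix(); t=np.array(list(map(float,sys.argv[1:4])))
phi=np.degrees(np.arctan2(M[1,1],M[0,1]))
print("t",round(s["time_s"],2),"tcp",np.round(s["tool_pos"],4),"tilt",np.round(M[:2,2],3),"phi",round(phi,2),"F",np.round(s["contact_force"],1),"w",round(s["gripper_width"],3),round(s["gripper_force"],1))
print("tool cm",np.round(M.T@(t-s["tool_pos"])*100,2), "yaw units",round(-((float(sys.argv[4])-phi+90)%180-90)/5,2) if len(sys.argv)>4 else "")
E
```

Call:
play_rows:
  jaw: 5
  series:
    - {"tz":-2}
    - {"tx":-1.5,"ty":-1.2,"tz":-1}
    - {"tx":-3,"ty":-2.3}
    - {"tx":-3,"ty":-2.3}
    - {"tx":-3,"ty":-2.3}
    - {"tx":-3,"ty":-2.3}
    - {"tx":-3,"ty":-2.3}
    - {"tx":-3,"ty":-2.3}
    - {"tx":-3,"ty":-2.3}
    - {"tx":-3,"ty":-2.3}
    - {"tx":-3,"ty":-2.3}
    - {"tx":-3,"ty":-2.3}

```text
invalid input at $.series[0]: expected keys tx, ty, tz, yaw
```

Call:
play_rows:
  series:
    - {"tx":-3,"ty":-2.3}
    - {"tx":-3,"ty":-2.3}
    - {"tx":-3,"ty":-2.3}
    - {"tx":-3,"ty":-2.3}
    - {"tx":-3,"ty":-2.3}
    - {"tx":-3,"ty":-2.3}
    - {"tx":-3,"ty":-2.3}
    - {"tx":-3,"ty":-2.3}
    - {"tx":-2,"ty":-1.5}
    - {"tx":0}

```text
invalid input at $.series[0]: expected keys tx, ty, tz, yaw
```

```bash
python3 to.py .661 .005 .163 67
```

```text
t 3.9 tcp [0.2829 0.6675 0.2313] tilt [ 0. -0.] phi 67.04 F [-0.4 -0.1 -0.8] w 0.999 0.0
tool cm [-60.66 -46.25   6.83] yaw units 0.01
```

All keys are needed in each row.

Call:
play_rows:
  jaw: 5
  series:
    - {"tx":0,"ty":0,"tz":-2,"yaw":0}
    - {"tx":-1.5,"ty":-1.2,"tz":-1,"yaw":0}
    - {"tx":-3,"ty":-2.3,"tz":0,"yaw":0}
    - {"tx":-3,"ty":-2.3,"tz":0,"yaw":0}
    - {"tx":-3,"ty":-2.3,"tz":0,"yaw":0}
    - {"tx":-3,"ty":-2.3,"tz":0,"yaw":0}
    - {"tx":-3,"ty":-2.3,"tz":0,"yaw":0}
    - {"tx":-3,"ty":-2.3,"tz":0,"yaw":0}
    - {"tx":-3,"ty":-2.3,"tz":0,"yaw":0}
    - {"tx":-3,"ty":-2.3,"tz":0,"yaw":0}
    - {"tx":-3,"ty":-2.3,"tz":0,"yaw":0}
    - {"tx":-3,"ty":-2.3,"tz":0,"yaw":0}

```text
time_s: 5.1
tool_pos: [0.4792, 0.319, 0.2617]
eef_rot: [0.2, 0.98, 0.0, 0.0]
contact_force: [1.2, 0.5, -0.1]
gripper_width: 0.59
gripper_force: 0.0
```

Call:
play_rows:
  series:
    - {"tx":-3,"ty":-2.3,"tz":0,"yaw":0}
    - {"tx":-3,"ty":-2.3,"tz":0,"yaw":0}
    - {"tx":-3,"ty":-2.3,"tz":0,"yaw":0}
    - {"tx":-3,"ty":-2.3,"tz":0,"yaw":0}
    - {"tx":-3,"ty":-2.3,"tz":0,"yaw":0}
    - {"tx":-3,"ty":-2.3,"tz":0,"yaw":0}
    - {"tx":-3,"ty":-2.3,"tz":0,"yaw":0}
    - {"tx":-3,"ty":-2.3,"tz":0,"yaw":0}
    - {"tx":0,"ty":0,"tz":0,"yaw":0}

```text
time_s: 6.0
tool_pos: [0.6292, 0.0511, 0.2616]
eef_rot: [0.203, 0.979, -0.001, 0.001]
contact_force: [0.1, 0.2, -0.7]
gripper_width: 0.581
gripper_force: 0.0
```

```bash
python3 to.py .661 .005 .163 67; python3 - <<'E'
from shelffit import *
p=np.load("shelf.npy")
# funnel: mouth ring + spout ring points must fall within mask; print predicted outline vs. mask centroid in scene
for n,k in zip(H,p[3:]):
    for q in cut_out("funnel",n)[:1]:
        m=q["mask"]; ys,xs=np.nonzero(m); print(n,q["score"],m.sum(),"cols",xs.min(),xs.max(),"rows",ys.min(),ys.max())
    a=np.linspace(0,2*np.pi,40)
    for c in [(.661,.005)]:
        ring=np.array([proj(H[n],[c[0]+.055*np.cos(t),c[1]+.055*np.sin(t),.07]) for t in a]); print(n,"ring cols",ring[:,0].min().round(1),ring[:,0].max().round(1),"rows",ring[:,1].min().round(1),ring[:,1].max().round(1),"top",np.round(proj(H[n],[*c,.21]),1))
E
```

```text
t 6.0 tcp [0.6292 0.0511 0.2616] tilt [ 0.002 -0.003] phi 66.56 F [ 0.1  0.2 -0.7] w 0.581 0.0
tool cm [-4.72 -2.94  9.88] yaw units -0.09
top ring cols 234.6 275.1 rows 123.2 163.3 top [256.8 133.9]
scene 0.68 1002 cols 202 237 rows 176 226
scene ring cols 202.1 239.6 rows 200.8 227.8 top [218.8 177.7]
```

Call:
play_rows:
  series:
    - {"tx":-2.4,"ty":-1.6,"tz":0,"yaw":0}
    - {"tx":-2.4,"ty":-1.5,"tz":0,"yaw":0}
    - {"tx":0,"ty":0,"tz":0,"yaw":0}
    - {"tx":0,"ty":0,"tz":2.4,"yaw":0}
    - {"tx":0,"ty":0,"tz":2.5,"yaw":0}
    - {"tx":0,"ty":0,"tz":2.5,"yaw":0}
    - {"tx":0,"ty":0,"tz":2.4,"yaw":0}
    - {"tx":0,"ty":0,"tz":0,"yaw":0}

```text
time_s: 7.0
tool_pos: [0.6573, 0.0133, 0.1604]
eef_rot: [0.198, 0.98, -0.0, -0.003]
contact_force: [-0.4, 0.8, -0.3]
gripper_width: 0.59
gripper_force: 0.0
```

Call:
play_rows:
  jaw: 1
  force: 30
  series:
    - {"tx":0,"ty":0,"tz":0,"yaw":0}
    - {"tx":0,"ty":0,"tz":0,"yaw":0}
    - {"tx":0,"ty":0,"tz":0,"yaw":0}
    - {"tx":0,"ty":0,"tz":0,"yaw":0}
    - {"tx":0,"ty":0,"tz":0,"yaw":0}
    - {"tx":0,"ty":0,"tz":0,"yaw":0}

```text
time_s: 7.6
tool_pos: [0.6601, 0.0114, 0.1639]
eef_rot: [0.199, 0.98, 0.0, 0.0]
contact_force: [-0.2, -0.3, 1.8]
gripper_width: 0.248
gripper_force: 30.7
```

Call:
play_rows:
  series:
    - {"tx":0,"ty":0,"tz":-1,"yaw":0}
    - {"tx":0,"ty":0,"tz":-2,"yaw":0}
    - {"tx":0,"ty":0,"tz":-2,"yaw":0}
    - {"tx":0.5,"ty":1.2,"tz":0,"yaw":0}
    - {"tx":1.6,"ty":3,"tz":0,"yaw":0}
    - {"tx":1.6,"ty":3,"tz":0,"yaw":0}
    - {"tx":1.6,"ty":3,"tz":0,"yaw":0}
    - {"tx":1.6,"ty":3,"tz":0,"yaw":0}
    - {"tx":1.6,"ty":3,"tz":0,"yaw":0}
    - {"tx":1.2,"ty":2.5,"tz":0,"yaw":0}
    - {"tx":0.5,"ty":1.5,"tz":0,"yaw":0}
    - {"tx":0,"ty":0,"tz":0,"yaw":0}

```text
time_s: 8.8
tool_pos: [0.644, 0.2407, 0.2127]
eef_rot: [0.197, 0.98, 0.0, -0.0]
contact_force: [0.0, -0.2, -1.0]
gripper_width: 0.246
gripper_force: 31.4
```

```bash
python3 to.py .644 .237 .165 67; python3 - <<'E'
from h import *
for n in("scene","top"):
    d=cam(n); globals()[n]=d["color"][:,:,::-1]
cv2.imwrite("pics/lift.png",np.hstack([cv2.resize(scene[100:370,100:370],(400,400)),cv2.resize(top[20:220,80:280],(400,400))]))
E
```

```text
t 8.8 tcp [0.644  0.2407 0.2127] tilt [-0.001  0.001] phi 67.27 F [ 0.  -0.2 -1. ] w 0.246 31.4
tool cm [-0.15 -0.35  4.77] yaw units 0.05
```

View pics/lift.png

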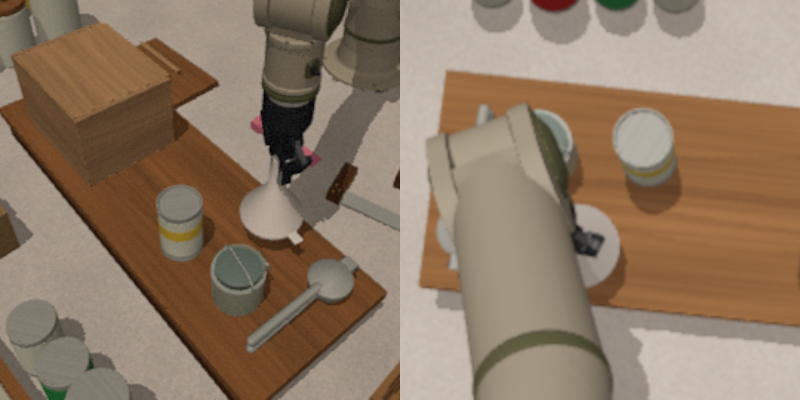

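Call:
play_rows:
  series:
    - {"tx":0,"ty":-0.3,"tz":1.5,"yaw":0}
    - {"tx":0,"ty":0,"tz":1.8,"yaw":0}
    - {"tx":0,"ty":0,"tz":1,"yaw":0}
    - {"tx":0,"ty":0,"tz":0.5,"yaw":0}
    - {"tx":0,"ty":0,"tz":0,"yaw":0}
    - {"tx":0,"ty":0,"tz":0,"yaw":0}

```text
time_s: 9.5
tool_pos: [0.644, 0.2342, 0.1659]
eef_rot: [0.199, 0.98, 0.0, 0.0]
contact_force: [0.2, 0.3, -1.6]
gripper_width: 0.249
gripper_force: 31.3
```

Call:
play_rows:
  jaw: 5
  series:
    - {"tx":0,"ty":0,"tz":0,"yaw":0}
    - {"tx":0,"ty":0,"tz":0,"yaw":0}
    - {"tx":0,"ty":0,"tz":0,"yaw":0}
    - {"tx":0,"ty":0,"tz":0,"yaw":0}
    - {"tx":0,"ty":0,"tz":-1.5,"yaw":0}
    - {"tx":0,"ty":0,"tz":-3,"yaw":0}
    - {"tx":0,"ty":0,"tz":-3,"yaw":0}
    - {"tx":0,"ty":0,"tz":-2,"yaw":0}
    - {"tx":0,"ty":0,"tz":0,"yaw":0}

```text
time_s: 10.4
tool_pos: [0.6451, 0.235, 0.2649]
eef_rot: [0.199, 0.98, 0.002, 0.003]
contact_force: [0.2, -0.4, -0.4]
gripper_width: 0.586
gripper_force: 0.0
```

```bash
python3 to.py .644 .237 .26 67; cat > fs.py <<'E'
from shelffit import *
p=np.load("shelf.npy")
def sh(P):
    q=P[:2]-p[:2]; c,sn=np.cos(p[2]),np.sin(p[2]); return np.round([c*q[0]+sn*q[1],-sn*q[0]+c*q[1]],4)
def und(n,uv): return dist(H[n],np.array(uv),-p[3] if n=="top" else -p[4])
E
python3 - <<'E'
from fs import *
for n in H:
    for q in place_of("bin_side",n)[:2]: print("bin_side",n,np.round(q["uv"],1),sh(at_z(H[n],q["uv"],.07)),sh(at_z(H[n],und(n,q["uv"]),.07)),round(q["score"],2))
    for l,z in(("square_heel",.0105),("square_toe",.0105),("blade_tip",0),("square",0)):
        for q in place_of(l,n):
            P=at_z(H[n],und(n,q["uv"]),z)
            if min(np.linalg.norm(P[:2]-np.array(a)) for a in((.46,.255),(.358,.227),(.43,.402),(.41,.235)))<.035: print(l,n,np.round(q["uv"],1),np.round(P,4),round(q["score"],2))
t=H["top"]["color"][:,:,::-1]; s=H["scene"]["color"][:,:,::-1]
o=np.zeros((600,800,3),np.uint8)
o[:300,:400]=cv2.resize(t[205:265,105:185],(400,300),interpolation=cv2.INTER_CUBIC)
o[300:,:400]=cv2.resize(s[205:265,315:395],(400,300),interpolation=cv2.INTER_CUBIC)
o[:300,400:]=cv2.resize(t[130:190,250:330],(400,300),interpolation=cv2.INTER_CUBIC)
o[300:,400:]=cv2.resize(s[170:290,150:310],(400,300),interpolation=cv2.INTER_CUBIC)
cv2.imwrite("pics/after.png",o)
E
```

```text
t 10.4 tcp [0.6451 0.235  0.2649] tilt [0.006 0.003] phi 67.02 F [ 0.2 -0.4 -0.4] w 0.586 0.0
tool cm [0.19 0.14 0.49] yaw units 0.0
bin_side top [277.3 157.8] [ 0.067  -0.0842] [ 0.067  -0.0842] 0.87
blade_tip top [112.5 229.8] [0.4169 0.3985 0.    ] 0.45
bin_side scene [215.  194.6] [ 0.0655 -0.0979] [ 0.0654 -0.0979] 0.83
square_heel scene [325.4 237.7] [0.4646 0.2487 0.0105] 0.89
square_toe scene [341.  215.4] [0.3554 0.2262 0.0105] 0.8
blade_tip scene [377.7 261. ] [0.4176 0.3999 0.    ] 0.85
square scene [331.7 226.5] [0.4059 0.2299 0.    ] 0.67
```

View pics/after.png

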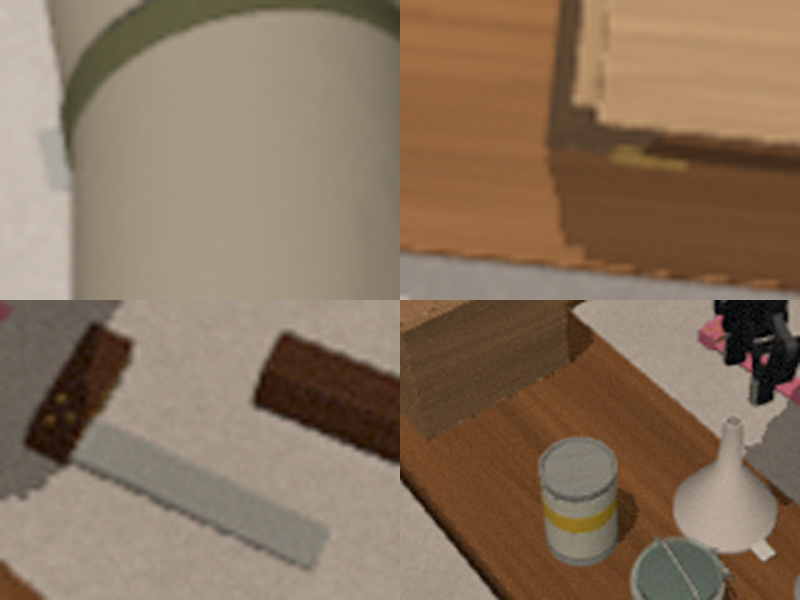

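```bash
cat > fsq.py <<'E'
from fs import *
for n,l in(("top",[("foot",(279.6,159.6)),("foot back",(282,130))]),("scene",[("foot",(216.8,197.2)),("back foot",(161.2,225.2))])):
    for k,uv in l: print(k,n,sh(at_z(H[n],uv,.07)),sh(at_z(H[n],und(n,uv),.07)))
obs=[("top",(-15,-50,24),(175,216.5)),("top",(15,-50,24),(164,218.75)),("top",(-15,50,24),(182.5,250.5)),("top",(15,50,24),(171.75,253.5)),
("top",(165,-50,13.5),(113,232)),("top",(165,-14,13.5),(116,242.5)),
("scene",(-15,50,24),(334.4,210)),("scene",(15,50,24),(341.4,213.6)),("scene",(165,-50,10.5),(377.4,259)),("scene",(165,-14,13.5),(381,251)),("scene",(-15,-50,24),(320,233.6))]
def pts(q):
    Ry=R.from_euler("y",.07); piv=np.array([15,0,0])
    out=[]
    for n,P,uv in obs:
        w=(Ry.apply(np.array(P)-piv)+piv)/1000; c,s_=np.cos(q[2]),np.sin(q[2])
        out.append(proj(H[n],[q[0]+c*w[0]-s_*w[1],q[1]+s_*w[0]+c*w[1],w[2]])-und(n,uv))
    return np.array(out)
f=least_squares(lambda q:pts(q).ravel(),[.41,.232,1.78],loss="soft_l1",f_scale=.7)
print(np.round(f.x,4),np.degrees(f.x[2])); print(np.round(pts(f.x),1).tolist())
E
python3 fsq.py
```

```text
foot top [ 0.0627 -0.0909] [ 0.0628 -0.0909]
foot back top [ 0.144  -0.0894] [ 0.1441 -0.0895]
foot scene [ 0.068  -0.0849] [ 0.068  -0.0849]
back foot scene [ 0.2586 -0.0904] [ 0.2578 -0.0903]
[0.4088 0.2232 1.8314] 104.93274287989178
[[-1.0, -0.9], [-0.4, -0.6], [-0.3, 0.5], [0.0, 0.0], [0.1, -1.3], [-0.1, 0.8], [-1.6, -1.4], [0.2, -1.0], [-0.4, 0.5], [0.1, -0.6], [0.2, -4.7]]
```

Call:
play_rows:
  jaw: 6
  series:
    - {"tx":0,"ty":0,"tz":0,"yaw":-1}
    - {"tx":0,"ty":0,"tz":0,"yaw":-1}
    - {"tx":0,"ty":0,"tz":0,"yaw":-1}
    - {"tx":0,"ty":0,"tz":0,"yaw":-1}
    - {"tx":0,"ty":0,"tz":0,"yaw":-1}
    - {"tx":0,"ty":0,"tz":0,"yaw":-1}
    - {"tx":0,"ty":0,"tz":0,"yaw":-1}
    - {"tx":0,"ty":0,"tz":0,"yaw":-0.4}
    - {"tx":2,"ty":0,"tz":0,"yaw":0}
    - {"tx":3,"ty":0,"tz":0,"yaw":0}
    - {"tx":3,"ty":0,"tz":0,"yaw":0}
    - {"tx":3,"ty":0,"tz":0,"yaw":0}

```text
time_s: 12.3
tool_pos: [0.5357, 0.2075, 0.2602]
eef_rot: [-0.122, 0.993, 0.0, 0.0]
contact_force: [0.6, -0.0, -0.0]
gripper_width: 0.709
gripper_force: 0.0
```

```bash
python3 to.py .401 .221 .06 104
```

```text
t 12.3 tcp [0.5357 0.2075 0.2602] tilt [0. 0.] phi 103.96 F [ 0.6 -0.  -0. ] w 0.709 0.0
tool cm [12.75  4.56 20.02] yaw units -0.01
```

Call:
play_rows:
  series:
    - {"tx":3,"ty":1,"tz":0.5,"yaw":0}
    - {"tx":3,"ty":1.1,"tz":2,"yaw":0}
    - {"tx":3,"ty":1.1,"tz":2.5,"yaw":0}
    - {"tx":2.5,"ty":0.9,"tz":3,"yaw":0}
    - {"tx":1.2,"ty":0.4,"tz":3,"yaw":0}
    - {"tx":0,"ty":0,"tz":3,"yaw":0}
    - {"tx":0,"ty":0,"tz":3,"yaw":0}
    - {"tx":0,"ty":0,"tz":3,"yaw":0}
    - {"tx":0,"ty":0,"tz":0,"yaw":0}
    - {"tx":0,"ty":0,"tz":0,"yaw":0}

```text
time_s: 13.3
tool_pos: [0.4025, 0.2206, 0.0604]
eef_rot: [-0.122, 0.993, -0.0, -0.001]
contact_force: [0.3, 0.9, -0.3]
gripper_width: 0.701
gripper_force: 0.0
```

```bash
python3 to.py .401 .221 .0125 104; python3 - <<'E'
from h import *
d=cam("scene"); c=d["color"][:,:,::-1]; cv2.imwrite("pics/pre.png",cv2.resize(c[160:280,300:420],(600,600),interpolation=cv2.INTER_CUBIC))
E
```

```text
t 13.3 tcp [0.4025 0.2206 0.0604] tilt [-0.001 -0.001] phi 104.01 F [ 0.3  0.9 -0.3] w 0.701 0.0
tool cm [0.13 0.08 4.79] yaw units 0.0
```

View pics/pre.png

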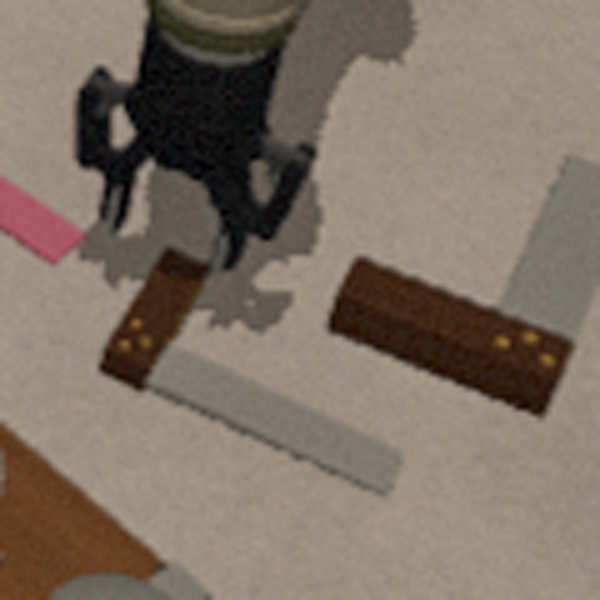

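Call:
play_rows:
  series:
    - {"tx":0.1,"ty":0,"tz":1.5,"yaw":0}
    - {"tx":0,"ty":0,"tz":1.5,"yaw":0}
    - {"tx":0,"ty":0,"tz":1.2,"yaw":0}
    - {"tx":0,"ty":0,"tz":0.5,"yaw":0}
    - {"tx":0,"ty":0,"tz":0,"yaw":0}
    - {"tx":0,"ty":0,"tz":0,"yaw":0}

```text
time_s: 13.95
tool_pos: [0.4024, 0.2206, 0.0152]
eef_rot: [-0.122, 0.993, 0.0, 0.001]
contact_force: [0.4, -0.6, 0.2]
gripper_width: 0.707
gripper_force: 0.0
```

Call:
play_rows:
  jaw: 2
  force: 80
  series:
    - {"tx":0,"ty":0,"tz":0,"yaw":0}
    - {"tx":0,"ty":0,"tz":0,"yaw":0}
    - {"tx":0,"ty":0,"tz":0,"yaw":0}
    - {"tx":0,"ty":0,"tz":0,"yaw":0}
    - {"tx":0,"ty":0,"tz":0,"yaw":0}
    - {"tx":0,"ty":0,"tz":0,"yaw":0}

```text
time_s: 14.55
tool_pos: [0.4021, 0.2209, 0.015]
eef_rot: [-0.123, 0.992, 0.0, 0.001]
contact_force: [-0.7, 0.1, 16.5]
gripper_width: 0.326
gripper_force: 77.5
```

Call:
play_rows:
  series:
    - {"tx":0,"ty":0,"tz":-0.5,"yaw":0}
    - {"tx":0,"ty":0,"tz":-1,"yaw":0}
    - {"tx":0,"ty":0,"tz":-1.5,"yaw":0}
    - {"tx":0,"ty":0,"tz":-1,"yaw":0}
    - {"tx":0,"ty":0,"tz":0,"yaw":0}
    - {"tx":0,"ty":0,"tz":0,"yaw":0}

```text
time_s: 15.15
tool_pos: [0.4019, 0.2203, 0.0541]
eef_rot: [-0.122, 0.993, 0.0, 0.0]
contact_force: [0.5, 0.3, -2.3]
gripper_width: 0.322
gripper_force: 78.8
```

```bash
python3 to.py .401 .221 .06 104; python3 - <<'E'
from h import *
d=cam("scene"); c=d["color"][:,:,::-1]; cv2.imwrite("pics/held.png",cv2.resize(c[160:280,300:420],(600,600),interpolation=cv2.INTER_CUBIC))
E
```

```text
t 15.15 tcp [0.4019 0.2203 0.0541] tilt [0. 0.] phi 104.01 F [ 0.5  0.3 -2.3] w 0.322 78.8
tool cm [ 0.07  0.09 -0.59] yaw units 0.0
```

View pics/held.png

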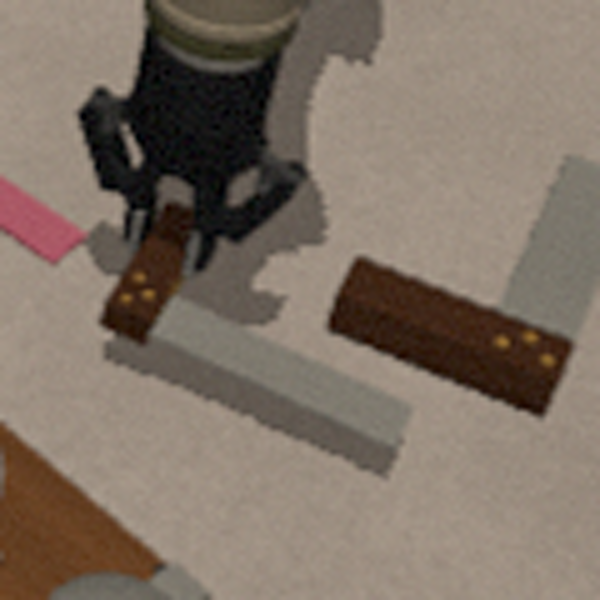

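```bash
python3 - <<'E'
from fs import *
s=sensors.read_state(); T=np.array(s["tool_pos"]); ph=np.radians(104)
X=np.array([np.cos(ph),np.sin(ph),0]);Y=np.array([-np.sin(ph),np.cos(ph),0]);Z=np.array([0,0,1.])
obs=[((165,-50,12),(378.6,247.4)),((165,-14,13.5),(382.2,241.6)),((-15,-50,0),(320.6,225)),((15,-50,0),(328.6,228.4))]
def f(q,full=False):
    Rm=R.from_euler("y",q[2]).as_matrix(); r=[]
    for P,uv in obs:
        P=np.array(P)/1000; w=Rm@(P-[0,q[0],.014+q[1]]); r.append(proj(H["scene"],T+w[0]*X+w[1]*Y+w[2]*Z)-uv)
    return np.array(r) if full else np.r_[np.ravel(r),q[1]*300,q[2]*15]
o=least_squares(f,[.007,0,0]); print(np.round(o.x,4)); print(np.round(f(o.x,True),1).tolist()); print(np.round(f([.0072,0,0],True),1).tolist())
for l in("square_heel","square_toe","blade_tip"):
    for q in place_of(l,"scene")[:3]: print(l,np.round(q["uv"],1),round(q["score"],2))
for n,P in(("heel",(15,-50,10.5)),("toe",(15,50,10.5)),("tip",(165,-50,10.5))):
    w=np.array(P)/1000-[0,.0072,.014]; print(n,np.round(proj(H["scene"],T+w[0]*X+w[1]*Y+w[2]*Z),1))
E
```

```text
[0.0051 0.0006 0.0416]
[[0.5, 1.6], [1.0, -1.3], [-0.8, -0.5], [0.4, 0.5]]
[[1.0, 0.5], [1.5, -2.5], [-1.0, 0.1], [0.4, 0.7]]
square_heel [277.2 186.9] 0.77
square_heel [414.8 231.1] 0.73
square_heel [328.2 227.3] 0.62
square_toe [342.5 208. ] 0.88
square_toe [368.9 212.8] 0.88
square_toe [289.7 171.4] 0.71
blade_tip [310.4 212.3] 0.89
blade_tip [424.2 200.6] 0.69
blade_tip [379.3 250.3] 0.65
heel [329.5 226.7]
toe [342.3 206.4]
tip [379.4 248.2]
```

Call:
play_rows:
  series:
    - {"tx":0,"ty":0,"tz":-2,"yaw":0}
    - {"tx":0,"ty":0,"tz":-3,"yaw":0}
    - {"tx":0,"ty":0,"tz":-3,"yaw":0}
    - {"tx":-0.4,"ty":-1.4,"tz":-2,"yaw":0}
    - {"tx":-1,"ty":-3,"tz":0,"yaw":0}
    - {"tx":-1,"ty":-3,"tz":0,"yaw":0}
    - {"tx":-1,"ty":-3,"tz":0,"yaw":0}
    - {"tx":-1,"ty":-3,"tz":0,"yaw":0}
    - {"tx":-1,"ty":-3,"tz":0,"yaw":0}
    - {"tx":-1,"ty":-3,"tz":0,"yaw":0}
    - {"tx":-1,"ty":-3,"tz":0,"yaw":0}
    - {"tx":-0.4,"ty":-1,"tz":0,"yaw":0}

```text
time_s: 16.65
tool_pos: [0.5352, 0.009, 0.1534]
eef_rot: [-0.12, 0.993, -0.001, -0.0]
contact_force: [0.3, 0.1, -3.1]
gripper_width: 0.324
gripper_force: 79.2
```

Call:
play_rows:
  series:
    - {"tx":0,"ty":0,"tz":0,"yaw":0.5}
    - {"tx":0,"ty":0,"tz":0,"yaw":1}
    - {"tx":0,"ty":0,"tz":0,"yaw":1}
    - {"tx":0,"ty":0,"tz":0,"yaw":1}
    - {"tx":0,"ty":0,"tz":0,"yaw":1}
    - {"tx":0,"ty":0,"tz":0,"yaw":1}
    - {"tx":0,"ty":0,"tz":0,"yaw":1}
    - {"tx":0,"ty":0,"tz":0,"yaw":1}
    - {"tx":0,"ty":0,"tz":0,"yaw":1}
    - {"tx":0,"ty":0,"tz":0,"yaw":1}
    - {"tx":0,"ty":0,"tz":0,"yaw":1}
    - {"tx":0,"ty":0,"tz":0,"yaw":1}

```text
time_s: 17.85
tool_pos: [0.5335, 0.013, 0.1536]
eef_rot: [0.371, 0.928, -0.0, -0.001]
contact_force: [0.5, -0.4, -1.6]
gripper_width: 0.322
gripper_force: 79.3
```

```bash
python3 to.py .534 .0117 .15 -4.6
```

```text
t 17.85 tcp [0.5335 0.013  0.1536] tilt [-0.001 -0.   ] phi 46.39 F [ 0.5 -0.4 -1.6] w 0.322 79.3
tool cm [-0.13 -0.06  0.36] yaw units 10.2
```

Call:
play_rows:
  series:
    - {"tx":0,"ty":0,"tz":0,"yaw":1}
    - {"tx":0,"ty":0,"tz":0,"yaw":1}
    - {"tx":0,"ty":0,"tz":0,"yaw":1}
    - {"tx":0,"ty":0,"tz":0,"yaw":1}
    - {"tx":0,"ty":0,"tz":0,"yaw":1}
    - {"tx":0,"ty":0,"tz":0,"yaw":1}
    - {"tx":0,"ty":0,"tz":0,"yaw":1}
    - {"tx":0,"ty":0,"tz":0,"yaw":1}
    - {"tx":0,"ty":0,"tz":0,"yaw":1}
    - {"tx":0,"ty":0,"tz":0,"yaw":0.7}
    - {"tx":0,"ty":0,"tz":0,"yaw":0.5}
    - {"tx":0,"ty":0,"tz":0,"yaw":0}

```text
time_s: 19.05
tool_pos: [0.5336, 0.0131, 0.1536]
eef_rot: [0.734, 0.679, -0.001, -0.0]
contact_force: [-1.1, 0.6, -2.0]
gripper_width: 0.321
gripper_force: 79.3
```

Call:
play_rows:
  series:
    - {"tx":0,"ty":0,"tz":1.5,"yaw":0}
    - {"tx":0,"ty":0,"tz":2,"yaw":0}
    - {"tx":0,"ty":0,"tz":1.5,"yaw":0}
    - {"tx":0,"ty":0,"tz":0,"yaw":0}
    - {"tx":0,"ty":0,"tz":0,"yaw":0}

```text
time_s: 19.55
tool_pos: [0.5339, 0.0124, 0.1039]
eef_rot: [0.734, 0.679, -0.001, -0.0]
contact_force: [0.9, -1.4, -1.8]
gripper_width: 0.325
gripper_force: 79.3
```

```bash
python3 to.py .534 .0117 .0735 -4.6; python3 - <<'E'
from fs import *
t=H["top"]["color"][:,:,::-1]; s=H["scene"]["color"][:,:,::-1]
cv2.imwrite("pics/over.png",np.hstack([cv2.resize(t[110:210,210:310],(400,400),interpolation=cv2.INTER_CUBIC),cv2.resize(s[150:250,190:290],(400,400),interpolation=cv2.INTER_CUBIC)]))
T=np.array(sensors.read_state()["tool_pos"]); M=R.from_quat(sensors.read_state()["eef_rot"]).as_matrix()
X=M[:,1];Y=np.array([-X[1],X[0],0]);
for n in H:
  for l,P in(("square_heel",(15,-50,10.5)),("square_toe",(15,50,10.5)),("blade_tip",(165,-50,10.5))):
    w=np.array(P)/1000-[0,.006,.014]; pr=proj(H[n],T+w[0]*X+w[1]*Y+[0,0,w[2]])
    print(n,l,"pred",np.round(pr,1),[(np.round(q["uv"],1).tolist(),round(q["score"],2)) for q in place_of(l,n) if np.linalg.norm(pr-q["uv"])<20])
E
```

```text
t 19.55 tcp [0.5339 0.0124 0.1039] tilt [-0.001 -0.   ] phi -4.41 F [ 0.9 -1.4 -1.8] w 0.325 79.3
tool cm [-0.07  0.02  3.04] yaw units 0.04
top square_heel pred [273.2 185.5] []
top square_toe pred [235.4 181.6] []
top blade_tip pred [278.6 129.3] [([276.0, 126.8], 0.89)]
scene square_heel pred [238.2 180. ] [([235.9, 180.3], 0.93)]
scene square_toe pred [259.2 197.2] [([261.8, 196.2], 0.81)]
scene blade_tip pred [198.  201.2] [([199.3, 204.8], 0.94)]
```

View pics/over.png

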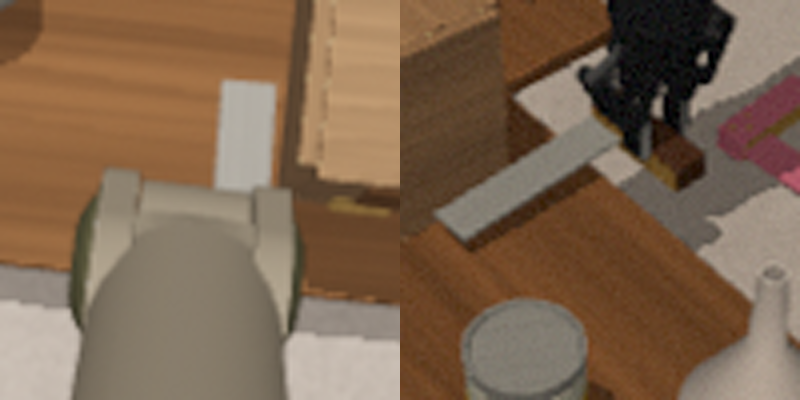

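Call:
play_rows:
  series:
    - {"tx":0,"ty":0,"tz":1,"yaw":0}
    - {"tx":0,"ty":0,"tz":0.9,"yaw":0}
    - {"tx":0,"ty":0,"tz":0.5,"yaw":0}
    - {"tx":0,"ty":0,"tz":0,"yaw":0}
    - {"tx":0,"ty":0,"tz":0,"yaw":0}

```text
time_s: 20.45
tool_pos: [0.5342, 0.0125, 0.0797]
eef_rot: [0.734, 0.679, -0.0, -0.0]
contact_force: [0.5, 1.3, 0.5]
gripper_width: 0.324
gripper_force: 81.0
```

Call:
play_rows:
  series:
    - {"tx":0,"ty":0,"tz":0.3,"yaw":0}
    - {"tx":0,"ty":0,"tz":0.2,"yaw":0}
    - {"tx":0,"ty":0,"tz":0,"yaw":0}
    - {"tx":0,"ty":0,"tz":0,"yaw":0}

```text
time_s: 20.85
tool_pos: [0.5342, 0.0125, 0.0754]
eef_rot: [0.734, 0.679, 0.0, 0.0]
contact_force: [-3.7, 2.0, 8.5]
gripper_width: 0.324
gripper_force: 82.3
```

Call:
play_rows:
  series:
    - {"tx":0,"ty":0.3,"tz":0,"yaw":0}
    - {"tx":0,"ty":0.3,"tz":0,"yaw":0}
    - {"tx":0,"ty":0.2,"tz":0,"yaw":0}
    - {"tx":0,"ty":0,"tz":0,"yaw":0}
    - {"tx":0,"ty":0,"tz":0,"yaw":0}

```text
time_s: 21.35
tool_pos: [0.5416, 0.0112, 0.0754]
eef_rot: [0.735, 0.679, -0.0, 0.0]
contact_force: [-5.7, 0.1, 8.7]
gripper_width: 0.323
gripper_force: 82.3
```

Call:
play_rows:
  series:
    - {"tx":0,"ty":0.2,"tz":0,"yaw":0}
    - {"tx":0,"ty":0,"tz":0,"yaw":0}
    - {"tx":0,"ty":0,"tz":0,"yaw":0}

```text
time_s: 21.65
tool_pos: [0.5434, 0.011, 0.0754]
eef_rot: [0.735, 0.679, -0.0, 0.0]
contact_force: [-6.1, 1.0, 8.6]
gripper_width: 0.318
gripper_force: 82.3
```

Call:
play_rows:
  series:
    - {"tx":0,"ty":0.15,"tz":0,"yaw":0}
    - {"tx":0,"ty":0,"tz":0,"yaw":0}
    - {"tx":0,"ty":0,"tz":0,"yaw":0}

```text
time_s: 21.95
tool_pos: [0.5448, 0.0108, 0.0754]
eef_rot: [0.735, 0.679, -0.0, -0.0]
contact_force: [-6.9, 0.9, 9.7]
gripper_width: 0.321
gripper_force: 82.3
```

Call:
play_rows:
  series:
    - {"tx":0,"ty":0.15,"tz":0,"yaw":0}
    - {"tx":0,"ty":0,"tz":0,"yaw":0}
    - {"tx":0,"ty":0,"tz":0,"yaw":0}

```text
time_s: 22.25
tool_pos: [0.5463, 0.0107, 0.0754]
eef_rot: [0.735, 0.679, -0.0, -0.0]
contact_force: [-6.4, -0.4, 9.3]
gripper_width: 0.326
gripper_force: 82.3
```

Call:
play_rows:
  series:
    - {"tx":0,"ty":0.15,"tz":0,"yaw":0}
    - {"tx":0,"ty":0,"tz":0,"yaw":0}
    - {"tx":0,"ty":0,"tz":0,"yaw":0}

```text
time_s: 22.55
tool_pos: [0.5477, 0.0106, 0.0753]
eef_rot: [0.735, 0.678, -0.0, -0.0]
contact_force: [-5.0, 0.0, 8.6]
gripper_width: 0.321
gripper_force: 82.3
```

Call:
play_rows:
  series:
    - {"tx":0,"ty":0.15,"tz":0,"yaw":0}
    - {"tx":0,"ty":0,"tz":0,"yaw":0}
    - {"tx":0,"ty":0,"tz":0,"yaw":0}

```text
time_s: 22.85
tool_pos: [0.5479, 0.0106, 0.0752]
eef_rot: [0.735, 0.679, -0.001, -0.001]
contact_force: [-9.8, 1.2, 10.7]
gripper_width: 0.322
gripper_force: 82.5
```

Call:
play_rows:
  series:
    - {"tx":0,"ty":0.1,"tz":0,"yaw":0}
    - {"tx":0,"ty":0,"tz":0,"yaw":0}
    - {"tx":0,"ty":0,"tz":0,"yaw":0}

```text
time_s: 23.15
tool_pos: [0.5482, 0.0109, 0.0747]
eef_rot: [0.734, 0.679, -0.002, -0.002]
contact_force: [-8.8, 1.2, 7.2]
gripper_width: 0.32
gripper_force: 83.4
```

Call:
play_rows:
  series:
    - {"tx":0,"ty":0,"tz":0.15,"yaw":0}
    - {"tx":0,"ty":0,"tz":0,"yaw":0}
    - {"tx":0,"ty":0,"tz":0,"yaw":0}

```text
time_s: 23.45
tool_pos: [0.5481, 0.0109, 0.0733]
eef_rot: [0.734, 0.679, -0.002, -0.002]
contact_force: [-9.2, 1.9, 8.2]
gripper_width: 0.324
gripper_force: 83.4
```

```bash
python3 to.py .548 .0106 .0752 -4.6; python3 - <<'E'
from fs import *
s=H["scene"]["color"][:,:,::-1]
cv2.imwrite("pics/down.png",cv2.resize(s[160:230,195:285],(772,600),interpolation=cv2.INTER_CUBIC))
for n in H:
  for l in("square_heel","square_toe","blade_tip","bin_side"):
    print(n,l,[(np.round(q["uv"],1).tolist(),sh(at_z(H[n],q["uv"],.07)).tolist(),round(q["score"],2)) for q in place_of(l,n) if abs(sh(at_z(H[n],q["uv"],.07))[0]-.08)<.12])
E
```

```text
t 23.45 tcp [0.5481 0.0109 0.0733] tilt [-0.005 -0.   ] phi -4.5 F [-9.2  1.9  8.2] w 0.324 83.4
tool cm [-0.03 -0.01 -0.19] yaw units 0.02
top square_heel []
top square_toe []
top blade_tip [([280.5, 124.2], [0.1594, -0.0838], 0.56)]
top bin_side [([277.9, 160.2], [0.0606, -0.0865], 0.69)]
scene square_heel [([235.9, 187.3], [-0.0056, -0.0839], 0.86)]
scene square_toe [([253.6, 208.1], [0.0102, 0.0223], 0.9)]
scene blade_tip [([191.9, 211.9], [0.162, -0.08], 0.97)]
scene bin_side [([214.0, 198.1], [0.077, -0.0871], 0.8)]
```

View pics/down.png

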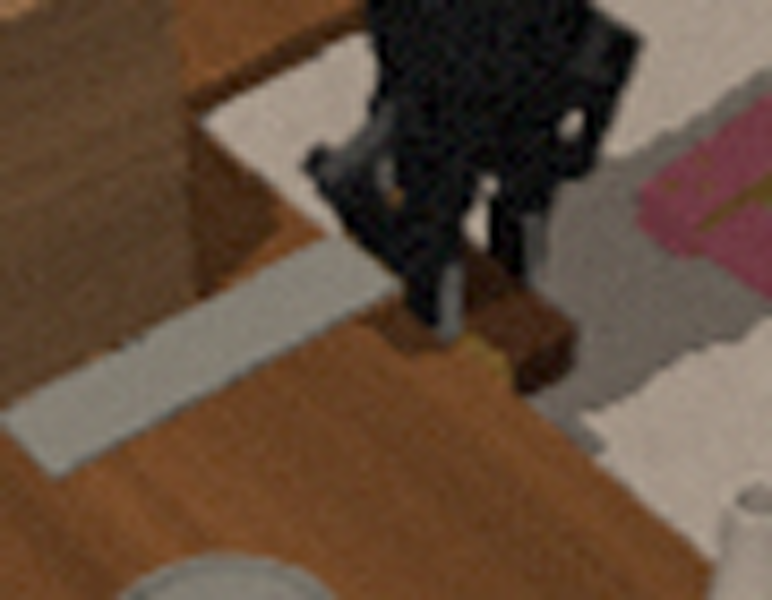

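Call:
play_rows:
  jaw: 4.2
  series:
    - {"tx":0,"ty":0,"tz":0,"yaw":0}
    - {"tx":0,"ty":0,"tz":0,"yaw":0}
    - {"tx":0,"ty":0,"tz":0,"yaw":0}
    - {"tx":0,"ty":0,"tz":0,"yaw":0}
    - {"tx":0,"ty":0,"tz":-1,"yaw":0}
    - {"tx":0,"ty":0,"tz":-2,"yaw":0}
    - {"tx":0,"ty":0,"tz":-3,"yaw":0}
    - {"tx":0,"ty":0,"tz":-3,"yaw":0}
    - {"tx":0,"ty":0,"tz":-3,"yaw":0}
    - {"tx":0,"ty":0,"tz":0,"yaw":0}

```text
time_s: 24.95
tool_pos: [0.553, 0.0108, 0.1977]
eef_rot: [0.734, 0.679, 0.003, 0.002]
contact_force: [-0.2, -0.1, -0.3]
gripper_width: 0.491
gripper_force: 0.0
```

Call:
play_rows:
  series:
    - {"tx":0,"ty":-3,"tz":-2,"yaw":0}
    - {"tx":2,"ty":-3,"tz":-2,"yaw":0}
    - {"tx":4,"ty":0,"tz":0,"yaw":0}
    - {"tx":4,"ty":0,"tz":0,"yaw":0}
    - {"tx":4,"ty":0,"tz":0,"yaw":0}
    - {"tx":4,"ty":0,"tz":0,"yaw":0}
    - {"tx":4,"ty":0,"tz":0,"yaw":0}
    - {"tx":4,"ty":0,"tz":0,"yaw":0}
    - {"tx":0,"ty":0,"tz":0,"yaw":0}

```text
time_s: 25.85
tool_pos: [0.5107, 0.2813, 0.2328]
eef_rot: [0.732, 0.682, 0.001, -0.001]
contact_force: [-0.2, -0.7, 0.2]
gripper_width: 0.489
gripper_force: 0.0
```

```bash
python3 to.py .548 .0106 .0752 -4.6; python3 - <<'E'
from fs import *
t=H["top"]["color"][:,:,::-1]; s=H["scene"]["color"][:,:,::-1]
cv2.imwrite("pics/fin.png",np.hstack([cv2.resize(t[115:205,225:300],(400,480),interpolation=cv2.INTER_CUBIC),cv2.resize(s[160:244,195:265],(400,480),interpolation=cv2.INTER_CUBIC)]))
for n in H:
  for l in("square_heel","square_toe","blade_tip","bin_side"):
    print(n,l,[(np.round(q["uv"],1).tolist(),sh(at_z(H[n],q["uv"],.07)).tolist(),round(q["score"],2)) for q in place_of(l,n) if abs(sh(at_z(H[n],q["uv"],.07))[0]-.08)<.12])
E
```

```text
t 25.85 tcp [0.5107 0.2813 0.2328] tilt [-0.     0.002] phi -4.05 F [-0.2 -0.7  0.2] w 0.489 0.0
tool cm [-26.77   5.64  15.71] yaw units 0.11
top square_heel [([274.0, 182.5], [-0.0007, -0.082], 0.81)]
top square_toe [([240.5, 180.9], [-0.0058, 0.0083], 0.84)]
top blade_tip [([280.9, 124.3], [0.1593, -0.0849], 0.84)]
top bin_side [([278.6, 158.6], [0.0652, -0.0879], 0.73)]
scene square_heel [([234.4, 191.0], [0.0087, -0.0732], 0.69)]
scene square_toe [([253.3, 206.6], [0.0069, 0.0169], 0.71), ([251.4, 220.0], [0.0463, 0.0555], 0.57)]
scene blade_tip [([193.4, 206.7], [0.1466, -0.0954], 0.8)]
scene bin_side [([216.4, 195.5], [0.0645, -0.0919], 0.79)]
```

View pics/fin.png

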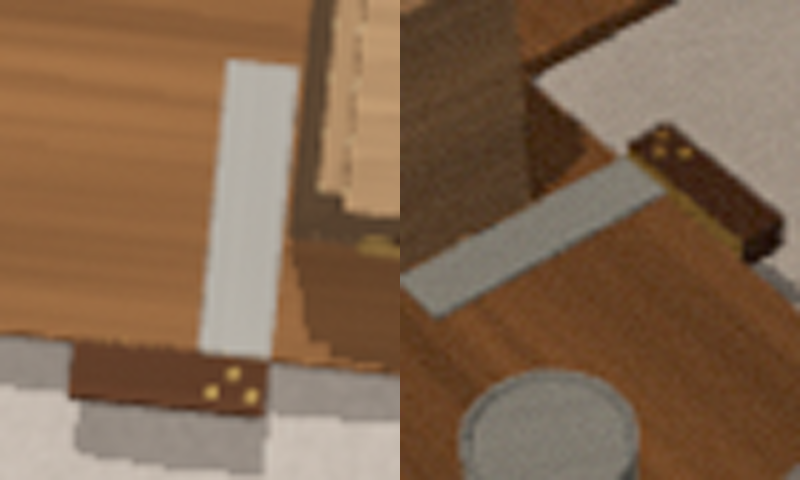

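The square is down, blade flat, next to the bin with a narrow gap. The toe end of the stock, at crop (72,342), may stand slightly off the edge, so I'll measure the angle sub-pixel.

```bash
cat > chk.py <<'E'
from fs import *
def fit(img,pa,pb,w=3,n=30,skip=.08):
    e,g=edge(img,pa,pb,n=n,w=w,skip=skip); e=e[g>np.median(g)*.5]; vx,vy,x0,y0=cv2.fitLine(e.astype(np.float32),cv2.DIST_HUBER,0,.01,.01).ravel()
    return (x0,y0),(vx,vy),np.std((e-[x0,y0])@[-vy,vx])
def line(n,img,pa,pb,z,lab,ax,w=3):
    (x0,y0),(vx,vy),sd=fit(img,pa,pb,w); a=np.array([x0,y0]); v=np.array([vx,vy]); v=v*np.sign(v@(np.array(pb)-pa)); L=np.linalg.norm(np.array(pb)-pa)/2
    P,Q=[sh(at_z(H[n],a+v*k,z)) for k in(-L,L)]; d=Q-P
    print(n,lab,"ends",P,Q,"ang",np.round((np.arctan2(d[1],d[0]) if ax=="x" else np.arctan2(-d[0],d[1])),4),"sd",round(sd,2))
t=H["top"]; g=t["color"].astype(np.float32).mean(2); c=chan(t); sat=cv2.cvtColor(t["color"],cv2.COLOR_RGB2HSV)[...,1].astype(np.float32)
C=lambda x,y:(225+x/5.333,115+y/5.333)
line("top",sat,C(275,350),C(200,60) if 0 else C(298,68),.073,"blade outer","x",2) if 0 else None
line("top",sat,C(274,345),C(297,75),.073,"blade outer","x",1.5)
line("top",sat,C(202,345),C(226,75),.073,"blade inner","x",2)
line("top",g,C(260,413),C(74,402),.0835,"stock outer","y",2)
line("top",g,C(198,352),C(76,342),.0835,"stock inner","y",2)
line("top",c,C(275,358),C(395,371),.07,"shelf front R","y",2)
line("top",c,C(0,330)-np.array([60,6.3]),C(60,336),.07,"shelf front L","y",2)
line("top",g,C(290,235),C(309,65),.07,"bin foot","x",1.5)
E
python3 chk.py
```

```text
top blade outer ends [ 0.0204 -0.0855] [ 0.1589 -0.0849] ang 0.0043 sd 0.18
top blade inner ends [ 0.0034 -0.0477] [ 0.1417 -0.0475] ang 0.0014 sd 0.16
top stock outer ends [-0.0306 -0.0818] [-0.0309  0.0112] ang 0.0032 sd 0.19
top stock inner ends [ 0.0005 -0.0467] [0.0002 0.0145] ang 0.0049 sd 0.21
top shelf front R ends [ 0.     -0.0935] [-0.0004 -0.1546] ang 3.135 sd 0.18
top shelf front L ends [-0.0006  0.1992] [-0.0003  0.0065] ang -3.14 sd 0.17
top bin foot ends [ 0.0725 -0.0875] [ 0.1604 -0.0884] ang -0.0102 sd 0.06
```

```bash
python3 -c "
from rig import job; print(job.job_done())"
```

```text
the job is handed in; nothing more can be done
None
```

The job is handed in: the funnel stands mouth down on the free left part of the shelf, and the small dark square lies with its stock flush to the front edge and its blade flat, about 3–5 mm from the bin's side.

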